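Push a checked carton through the spring flap of the drop chute

ROBOT

A 6-joint arm with a two-finger parallel gripper is mounted at the origin on the work surface. World frame = base frame: x ahead of the robot, y to its left, z up, the work surface at z = 0. Lengths are in mm, angles in degrees, forces in N, time in s.
With the tool pointing down it reaches from about 350 to 850 mm from the base axis. Payload 8.1 kg.
Tool frame: the origin (TCP) lies at the very end of the fingers, on their centre line; the grasp point (between the pads) lies 19 mm behind it (r.grip_depth is the distance from the TCP to the grasp point, in mm); y points along the fingers, z is the direction in which the jaws open and shut, and the axes are right-handed (so a half turn about y gives the same grasp; the last joint's range is limited). The gripper opens to 85 mm and grips with 20 to 120 N. Pads are 22 mm wide; open, the fingers measure 114 mm over their backs; the gripper's body (76 mm by 85 mm) begins 54 mm behind the grasp point. The pads swing forward as they close: fully open they stand 13 mm farther back than shut.
Start: joints at [-69.408, 7.471, 85.268, -0, 87.261, -4.893], TCP at [258.186, -541.614, 231.292] pointing down, gripper open.
Joint ranges: [-169.43, 169.43], [-51.17, 129.36], [1.28, 143.12], [-76.62, 256.62], [0, 156.53], [-152.29, 152.29]. Speed limits (degrees/s): [136.94, 136.94, 159.86, 180, 180, 180].

INTERFACE

Orientations are given as [roll, pitch, yaw] about the fixed x, y, z axes, in that order (R = Rz(yaw) Ry(pitch) Rx(roll)).
In Python, from bench import readout, eyes, r gives the robot as it stands. The module is installed in compiled form; this text tells all that it offers.
- The arm moves only by the tool move_arm, never from a script. Its argument "motion" is text: rows parted by semicolons, each of 6 numbers parted by spaces: the shift along the world's x, y, z in cm, then the turn, a rotation vector about the world's x, y, z in degrees. A call has 1 to 10 rows; each row is the pose to reach, as a shift and turn from the pose commanded when the call began; what a row does not reach only later rows make up. A row lasts 1/12 s, in which the tool goes at most 41.7 mm and 7.16 degrees, less where a joint would pass 70% of its speed; a pose out of reach is approached as far as the arm can. A call with a gripper value outside its range is refused whole. "fingers" is the finger opening in cm, from 0 to 8.54, set as the call begins (left out, the last holds). The fingers move at their own pace and stop on an object; "squeeze" is the grip in N (left out, the last holds). Time passes only in rows, so rows that repeat a pose let the fingers close. It gives the time, the measured TCP pose, the force and the opening at its end, in the units of the state.
- readout.sense(): the state, without advancing time (a new reading comes with each control period).
- eyes.snapshot(name): name is "scene" or "top" or "wrist"; returns a dict with "image" (384x512x3 uint8, blue, green, red), "fx", "fy", "cx", "cy" (pixels), "world_to_cam" (4x4, takes a point from world to camera coordinates). Camera axes: x right, y down, z forward; pixel columns grow to the right and rows downward; lengths in mm; the calibration is good to about 2 mm. The wrist camera is an equidistant fisheye: a pixel r from the principal point sees the ray r / f radians off the axis. A picture is of the moment at which its call begins. There is no depth.
- r.hand_in(): hands the job in, once; it reports no verdict.
The state is a dict: "time": time; "joint_pos": joint angles; "qd": joint speeds; "joint_efforts": joint torques, N m; "tool_pos": TCP position; "tcp_rot": TCP orientation; "ft_force": force on the tool from outside, world axes, zero at the start; "wrist_torque": the same for the moment, N m; "finger_gap": finger opening in mm.
Only numpy, scipy, OpenCV 4.12 (cv2) and the standard library are available. Lean on these libraries where they do the work, as an engineer would, in place of code of your own. Each camera call takes 0.05 s, during which the arm holds its last target. There are 200 camera calls.

TASK

On the sneaker-checking bench, push the red self-closing flap of the drop chute open with one fingertip and keep it open while you push the small orange carton along its guide, off the end of the deck and into the bin behind, with the other finger. Push gently and never lift the carton or let the flap bear on it; then take the fingers out so that the flap swings fully shut. Leave the jar on the deck and the things on the table where they are.

Things in the scene. Friction and masses are not known exactly. Their poses are not given: they have to be found in the camera images.
- chute: The drop chute, a fixed unit, 380 mm long (its x), 200 mm wide (its y). Origin: at table level, under the middle of the shut flap's line; +x points through the flap from deck to bin, +y to the hinge side, z up. Grey deck, flat top at z = 60 mm, x = -180 to +12 mm, y = -100 to 100 mm, ending in a sheer drop. Nothing roofs deck, flap or bin: fingers can work from above everywhere. All sizes below are in this frame.
- guide (a point): Point on the deck top midway between two aluminium rails, at x = -90, y = -40 mm of the chute: the middle of the carton's guide. The rails are 6 mm wide, 10 mm high above the deck (tops at z = 70 mm), run along x from -170 to -10 mm, inner faces at y = -71 and -9 mm.
- bin (a point): Centre of the bin floor, at x = 103, y = 0, z = 5 mm of the chute. The open-topped grey bin with yellow bands has walls up to z = 55 mm, inside x = 12 to 195 mm, y = -95 to 95 mm. Two black posts (26 mm along x, 14 mm wide, tops at z = 106 mm) flank the flap at x = -4 mm, y = +99 and -93 mm.
- flap (a joint): Angle of the red flap: 0 = shut (across the deck), grows to 1.5 rad as its free end swings to the chute's +x, over the bin. It opens only that way, pushed from the deck side. A spring shuts it: 0.12 N m when shut, growing to 0.34 N m at 1.5 rad (2 to 5 N when pushed 55 mm from the axis); let go, it shuts within about a second.
- flap_hinge (a point): Point on the flap's upright hinge axis, at x = 0, y = +90, z = 82 mm of the chute; it does not move with the flap. The flap is a plate 5 mm thick, reaching from 3 to 163 mm from the axis, its lower edge at z = 64 and upper edge at z = 100 mm (4 to 40 mm above the deck).
- flap_tip (a point): Middle of the flap's free end, 163 mm from the hinge axis, at z = 82 mm; moves with the flap.
- carton: The small orange carton to post, 45 mm (its x) by 56 mm (its y) by 32 mm high, about 0.09 kg, with a white label on top. Origin: centre of its underside; it starts on the deck between the guide rails, its x nearly along the chute's +x (within about 0.04 rad), its middle 65 to 105 mm before the flap line. It slides easily and tips off the deck's end once its middle is past it.
- black_carton: A black carton of the same size lying in the far part of the bin; it does not matter if it is nudged.
- cream_jar: A small jar, 28 mm across and 34 mm high, standing on the deck's rear corner on the hinge side. Origin: centre of its underside. Leave alone.
- sneaker: A red sneaker with white sole, 250 by 85 by 98 mm, on the table. Leave alone.
- scanner: A black and grey handheld scanner, about 195 by 55 by 36 mm, lying on the table. Leave alone.
- tape_roll: A roll of amber tape, 96 mm across, 40 mm high, on the table. Leave alone.
- spray: A blue spray can, 52 mm across, 130 mm high, on the table. Leave alone.
- brush: A shoe brush with a long handle, lying on the table. Leave alone.
Not all that is in view belongs to the job. Of the things shaped like the carton, the orange one is meant.

How it is judged:
By the outcome, as a careful person would: the job done as asked, in the order asked, and still so for the second after the job is handed in, with the robot touching nothing.
It also fails if it takes over 40 s, if anything falls off the work surface, if the arm or the gripper's body presses on something with over 40 N, if the wrist force passes 120 N, or if a joint passes its speed limit or range.

## Working session

There is one attempt and no reset: what is moved stays moved. The work goes in short steps, Python scripts to look and compute and a tool call to move; the robot and the scene stay as the last step left them, time stands still between calls to the robot, and variables do not carry over. Pictures are saved under pics/ and viewed, about 8 in all and at most 12, crops included, and the job is handed in when it is done.

Besides the shell and the picture viewer there is one more tool, called after "Call:" by a JSON object that holds its "name" and its "arguments". move_arm: Moves the arm, as the interface text tells. Its arguments: {"type":"object","properties":{"motion":{"type":"string"},"fingers":{"type":"number"},"squeeze":{"type":"number"}},"required":["motion"]}

```bash
mkdir -p pics; python3 - <<'E'
from bench import readout, eyes, r
import cv2
for n in ("scene","top"):
    s=eyes.snapshot(n); cv2.imwrite(f"pics/{n}0.png",s["image"]); print(n,s["fx"],s["fy"],s["cx"],s["cy"],s["world_to_cam"].tolist() if hasattr(s["world_to_cam"],'tolist') else s["world_to_cam"])
print(readout.sense())
E
```

```text
scene 445.23569443717105 445.23569443717105 261.75351928105744 188.24431335493412 [[-0.13512450272621138, 0.9908050490913896, 0.00683545594699337, 60.83816913189039], [0.5381728280952984, 0.07918410593618257, -0.8391065989890653, -237.26598745541517], [-0.8319323144720988, -0.10970520526436564, -0.5439240682990603, 1714.8253329210295], [0.0, 0.0, 0.0, 1.0]]
top 379.1327035256417 379.1327035256417 261.44052841885747 191.83365899182695 [[-0.005589836953732695, -0.9999669978921119, 0.005895493996933436, -1.222222648784813], [-0.9876170652321717, 0.004596259466081845, -0.1568164750946551, 521.0317228386025], [0.15678420260033474, -0.006699069006783495, -0.9876101641282452, 1025.533245307223], [0.0, 0.0, 0.0, 1.0]]
{'time': 0.1, 'joint_pos': array([-6.94084920e+01,  7.51175439e+00,  8.53238536e+01,  4.91523169e-04,
        8.72613206e+01, -4.89361655e+00]), 'qd': array([-0.08259614, -0.11083043, -0.11047481,  0.08352826,  0.1022735 ,
        0.05262817]), 'joint_efforts': array([ 1.60514286e-03, -5.70952964e+01, -5.01937830e+01, -1.74062402e-04,
        8.21633177e-03, -1.49679986e-04]), 'tool_pos': array([ 258.0075698 , -541.1407411 ,  230.33138137]), 'tcp_rot': array([-9.00965334e+01,  8.75770790e-03, -1.54514907e+02]), 'ft_force': array([ 0.67049623, -0.85723278, -0.68563795]), 'wrist_torque': array([-0.06976426,  0.00470967, -0.02520801]), 'finger_gap': 85.63091378077168}
```

View pics/top0.png

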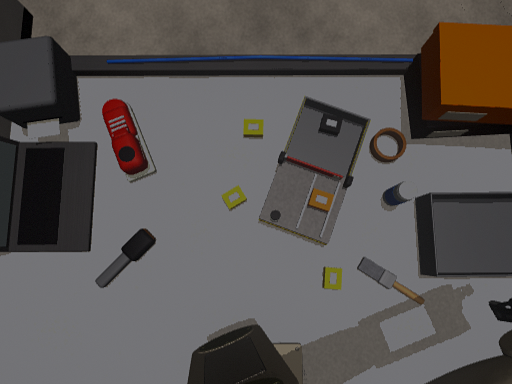

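View pics/scene0.png

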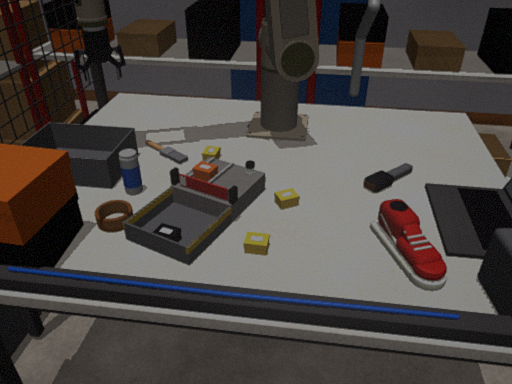

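The top view shows the chute at about (315,170), the orange carton at (321,200), the flap from (286,158) to (342,178) and the jar at (275,215). The scene view agrees. I'll enlarge both.

```bash
python3 - <<'E'
import cv2, numpy as np
a=cv2.imread("pics/top0.png")[90:250,250:380]
b=cv2.imread("pics/scene0.png")[140:260,120:280]
f=lambda i,k:cv2.convertScaleAbs(cv2.resize(i,None,fx=k,fy=k,interpolation=cv2.INTER_CUBIC),alpha=1.7)
A=f(a,3.7); print(A.shape)
cv2.imwrite("pics/c_top.png",A)
E
```

```text
(592, 481, 3)
```

View pics/c_top.png

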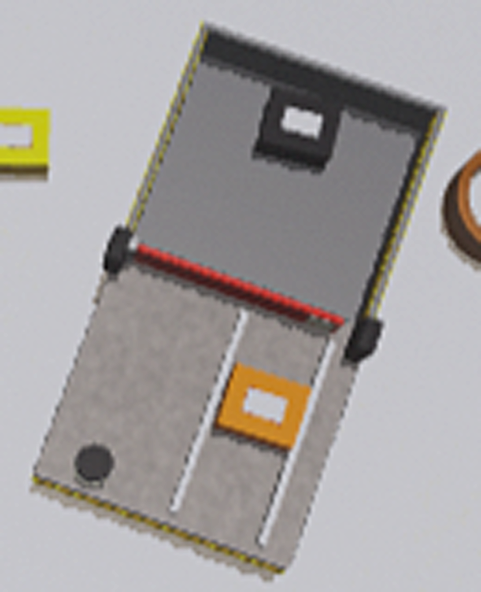

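```bash
cat > h.py <<'E'
import numpy as np
from scipy.optimize import least_squares
from bench import readout, eyes, r
def proj(s,P):
    P=np.atleast_2d(P); W=np.array(s["world_to_cam"]); c=P@W[:3,:3].T+W[:3,3]
    return c[:,:2]/c[:,2:]*[s["fx"],s["fy"]]+[s["cx"],s["cy"]]
def tf(p,L):
    L=np.atleast_2d(np.array(L,float)); a=p[2]; R=np.array([[np.cos(a),-np.sin(a),0],[np.sin(a),np.cos(a),0],[0,0,1]])
    return L@R.T+[p[0],p[1],0]
def fit(s,L,px,p0):
    return least_squares(lambda p:(proj(s,tf(p,L))-px).ravel(),p0,loss="soft_l1",x_scale=[100,100,1])
E
python3 - <<'E'
from h import *
s=eyes.snapshot("top")
c2=lambda q:np.array(q)/3.7+[250,90]-0.37
L=[[-180,100,60],[-180,-100,60],[-170,-6,70],[-10,-6,70],[-170,-74,70],[-10,-74,70],[200,100,55],[200,-100,55],[0,-73,100],[0,87,100]]
px=c2([(35,475),(284,570),(175,510),(243,313),(264,543),(331,338),(205,25),(443,107),(342,322),(137,248)])
f=fit(s,L,px,[550,-150,-0.3]); print(f.x,np.degrees(f.x[2])); print(np.round(f.fun.reshape(-1,2),1))
np.save("chute.npy",f.x)
Lc=[[22.5,28,92],[22.5,-28,92],[-22.5,-28,92],[-22.5,28,92],[0,0,92]]
g=fit(s,Lc,c2([(240,365),(311,384),(296,440),(220,425),(265,403)]),[500,-180,-0.3])
print(g.x,np.round(g.fun.reshape(-1,2),1))
a=f.x[2];d=g.x[:2]-f.x[:2]; print("carton in chute",d@[np.cos(a),np.sin(a)],d@[-np.sin(a),np.cos(a)],np.degrees(g.x[2]-a))
E
```

```text
[ 5.78366225e+02 -1.52260568e+02 -3.60322477e-01] -20.64495717634782
[[-0.6  0.2]
 [ 1.3  0.2]
 [-0.3  0.6]
 [ 0.6 -0.7]
 [-0.6  0.5]
 [ 0.2  1. ]
 [-0.8 -0.9]
 [ 0.6  0. ]
 [ 0.4 -0.3]
 [-0.5 -0.6]]
[ 4.93699718e+02 -1.64100984e+02 -2.66602982e-01] [[-1.1 -0.3]
 [-0.  -0.1]
 [ 0.2  0.9]
 [ 0.3 -0.4]
 [ 0.3  0.1]]
carton in chute -75.05484620739333 -40.93144290263009 5.369731507469434
```

```bash
cat > plan.py <<'E'
from h import *
def rect(c,f,hx=7.25,hw=11):
    u=np.array([np.cos(f),np.sin(f)]);w=np.array([u[1],-u[0]])
    return np.array([c+a*hx*u+b*hw*w for a in(1,-1) for b in(1,-1)])
def theta(c,f):   # least flap angle that clears finger rect
    R=rect(c,f); best=0
    for t in np.radians(np.arange(0,90,.25)):
        n=np.array([-np.cos(t),-np.sin(t)]); 
        if min((R-[0,90])@n)>=2.5: return np.degrees(t)
    return 90
ch=np.load("chute.npy")
def report(px,py,fd,D=99.5):
    f=np.radians(fd); P=np.array([px,py]);F=P+D*np.array([np.cos(f),np.sin(f)])
    th=theta(F,f); t=np.radians(th); R=rect(P,f); i=R[:,0].argmax(); xf=R[i,0]+45
    s=(F-[0,90])@[np.sin(t),-np.cos(t)]
    xfl=99*np.tan(t)-2.5/np.cos(t); tip=90-163*np.cos(t)-2.5*np.sin(t)
    C=(P+F)/2; W=tf(ch,[[*C,0]])[0]
    print(f"p({px:.0f},{py:.0f}) phi{fd:.0f} F({F[0]:.0f},{F[1]:.0f}) th{th:.0f} s{s:.0f} cont({R[i,0]:.0f},{R[i,1]:.0f}) cartonfront{xf:.0f} flapx@y-9 {xfl:.0f} tipy{tip:.0f} | Cw {W[0]:.1f} {W[1]:.1f} jawW {fd+np.degrees(ch[2]):.1f}")
if __name__=="__main__":
    for k in np.linspace(0,1,12):
        report(-116+k*112,-34+k*5,30+36*k**1.2)
E
python3 plan.py
```

```text
p(-116,-34) phi30 F(-30,16) th0 s74 cont(-104,-40) cartonfront-59 flapx@y-9 -2 tipy-73 | Cw 506.9 -135.1 jawW 9.4
p(-106,-34) phi32 F(-21,19) th0 s71 cont(-94,-39) cartonfront-49 flapx@y-9 -2 tipy-73 | Cw 516.3 -136.5 jawW 11.4
p(-96,-33) phi35 F(-14,23) th1 s66 cont(-83,-38) cartonfront-38 flapx@y-9 -1 tipy-73 | Cw 525.5 -137.5 jawW 14.0
p(-85,-33) phi38 F(-7,28) th7 s61 cont(-73,-37) cartonfront-28 flapx@y-9 10 tipy-72 | Cw 534.5 -138.2 jawW 16.9
p(-75,-32) phi41 F(0,33) th14 s56 cont(-63,-36) cartonfront-18 flapx@y-9 23 tipy-69 | Cw 543.3 -138.8 jawW 20.0
p(-65,-32) phi44 F(7,37) th22 s51 cont(-52,-35) cartonfront-7 flapx@y-9 37 tipy-62 | Cw 552.0 -139.3 jawW 23.3
p(-55,-31) phi47 F(12,42) th30 s48 cont(-42,-33) cartonfront3 flapx@y-9 53 tipy-53 | Cw 560.4 -139.8 jawW 26.7
p(-45,-31) phi51 F(18,46) th38 s46 cont(-32,-32) cartonfront13 flapx@y-9 73 tipy-41 | Cw 568.6 -140.2 jawW 30.3
p(-35,-30) phi55 F(23,51) th45 s44 cont(-21,-31) cartonfront24 flapx@y-9 96 tipy-27 | Cw 576.6 -140.7 jawW 33.9
p(-24,-30) phi58 F(28,55) th53 s44 cont(-11,-30) cartonfront34 flapx@y-9 125 tipy-11 | Cw 584.4 -141.3 jawW 37.7
p(-14,-29) phi62 F(32,58) th59 s44 cont(-1,-28) cartonfront44 flapx@y-9 160 tipy4 | Cw 592.0 -141.9 jawW 41.5
p(-4,-29) phi66 F(36,62) th65 s45 cont(9,-27) cartonfront54 flapx@y-9 206 tipy19 | Cw 599.4 -142.6 jawW 45.4
```

Call:
{"name": "move_arm", "arguments": {"motion": "2 3.5 0 0 0 6;4 7 0 0 0 12;6 10.5 0 0 0 18;8 14 0 0 0 24;10 17.5 0 0 0 30;12 21 0 0 0 36;14.5 24 0 0 0 42;17 27 0 0 0 48;19 30 0 0 0 54;21 33.5 0 0 0 60", "fingers": 8.54}}

```text
time: 0.98
tool_pos: [468.9, -205.3, 231.2]
tcp_rot: [-90.0, -0.0, -94.2]
ft_force: [-0.0, -0.2, 0.3]
finger_gap: 85.2
```

Call:
{"name": "move_arm", "arguments": {"motion": "1.3 2.4 -1 0 0 5;2.6 4.8 -3 0 0 10;3.9 7.1 -5 0 0 13.9;3.9 7.1 -7.5 0 0 13.9;3.9 7.1 -9 0 0 13.9;3.9 7.1 -9 0 0 13.9"}}

```text
time: 1.48
tool_pos: [504.5, -133.9, 136.7]
tcp_rot: [-90.4, 0.2, -80.5]
ft_force: [-0.6, 0.5, -1.1]
finger_gap: 85.8
```

```bash
python3 - <<'E'
from h import *
import cv2
s=eyes.snapshot("scene"); t=eyes.snapshot("top"); w=eyes.snapshot("wrist")
f=lambda i,k:cv2.convertScaleAbs(cv2.resize(i,None,fx=k,fy=k,interpolation=cv2.INTER_CUBIC),alpha=1.7)
A=f(s["image"][120:270,120:290],3.0); B=f(t["image"][90:250,250:360],450/160)
B=cv2.resize(B,(int(B.shape[1]*450/B.shape[0]),450))
print(A.shape,B.shape)
cv2.imwrite("pics/hov.png",cv2.hconcat([A,B[:, :290]]))
S=readout.sense(); print(S["tool_pos"],S["tcp_rot"],S["ft_force"])
z=S["tool_pos"][2]; f9=np.radians(30)
for h in(0,13):
  for c in([-116,-34],[-30,16]): print(h,(proj(s,tf(np.load("chute.npy"),[[*c,z+h]]))-[120,120])*3)
E
```

```text
(450, 510, 3) (450, 309, 3)
[ 507.46147344 -135.93467983  142.18906646] [-8.99687634e+01 -1.83606674e-02 -8.06388348e+01] [ 0.0338707  -0.46819347  0.86936153]
0 [[276.27374087  77.15291533]]
0 [[269.25683144 128.98393432]]
13 [[275.5349122   64.92398733]]
13 [[268.42386552 116.20188157]]
```

View pics/hov.png

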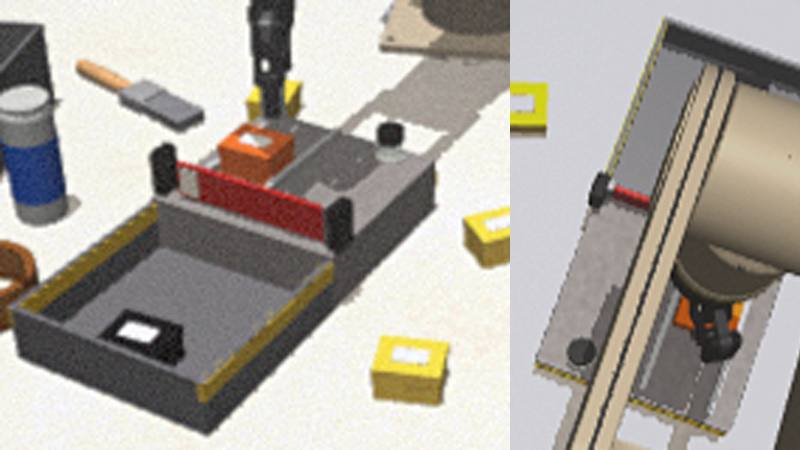

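Call:
{"name": "move_arm", "arguments": {"motion": "0 0 -1.5 0 0 0;0 0 -3 0 0 0;0 0 -4.5 0 0 0;0 0 -6 0 0 0;0 0 -7 0 0 0;0 0 -7.8 0 0 0;0 0 -8.3 0 0 0;0 0 -8.3 0 0 0;0 0 -8.3 0 0 0"}}

```text
time: 2.38
tool_pos: [507.5, -135.8, 58.9]
tcp_rot: [-90.0, -0.0, -80.6]
ft_force: [-0.5, -0.2, 0.1]
finger_gap: 85.2
```

```bash
python3 - <<'E'
from plan import *
S=readout.sense(); print(S["tool_pos"],S["tcp_rot"],S["ft_force"])
ch=np.load("chute.npy"); p0=S["tool_pos"][:2]; j0=S["tcp_rot"][2]+90
N=40
for i in range(0,N+1):
    k=i/N; f=30+36*k**1.2; a=np.radians(f); P=np.array([-116+k*112,-34+k*5])
    C=P+49.75*np.array([np.cos(a),np.sin(a)]); W=tf(ch,[[*C,0]])[0]
    if i%4==0: print(i,np.round((W[:2]-p0)/10,2),round(f+np.degrees(ch[2])-j0,1))
E
```

```text
[ 507.53590081 -135.84261316   58.86757804] [-8.99704295e+01 -1.83234420e-02 -8.06248513e+01] [-0.48503282 -0.17209506  0.09675951]
0 [-0.06  0.08] -0.0
4 [ 0.97 -0.08] 2.3
8 [ 1.98 -0.18] 5.2
12 [ 2.96 -0.25] 8.5
16 [ 3.93 -0.32] 12.0
20 [ 4.87 -0.37] 15.6
24 [ 5.78 -0.42] 19.5
28 [ 6.67 -0.47] 23.4
32 [ 7.53 -0.53] 27.5
36 [ 8.37 -0.6 ] 31.7
40 [ 9.18 -0.67] 36.0
```

Call:
{"name": "move_arm", "arguments": {"motion": "0.2 0.05 0 0 0 0.5;0.5 0 0 0 0 1.1;0.75 -0.05 0 0 0 1.7;1.0 -0.07 0 0 0 2.3;1.25 -0.1 0 0 0 3;1.5 -0.12 0 0 0 3.7;1.75 -0.15 0 0 0 4.4;2.0 -0.17 0 0 0 5.2;2.25 -0.2 0 0 0 6;2.5 -0.22 0 0 0 6.8"}}

```text
time: 3.22
tool_pos: [531.9, -137.9, 58.0]
tcp_rot: [-90.1, 0.0, -73.7]
ft_force: [-3.7, 0.4, 1.1]
finger_gap: 85.2
```

```bash
python3 - <<'E'
from h import *
import cv2
s=eyes.snapshot("scene"); w=eyes.snapshot("wrist")
f=lambda i,k:cv2.convertScaleAbs(cv2.resize(i,None,fx=k,fy=k,interpolation=cv2.INTER_CUBIC),alpha=1.7)
cv2.imwrite("pics/p1.png",cv2.hconcat([f(s["image"][130:250,140:260],3),cv2.resize(cv2.convertScaleAbs(w["image"],alpha=1.7),(440,360))[:,:]]))
S=readout.sense(); print(S["tool_pos"],S["ft_force"])
E
```

```text
[ 532.21149058 -137.84196955   57.99499569] [-1.68932389 -0.08893855 -1.17297448]
```

View pics/p1.png

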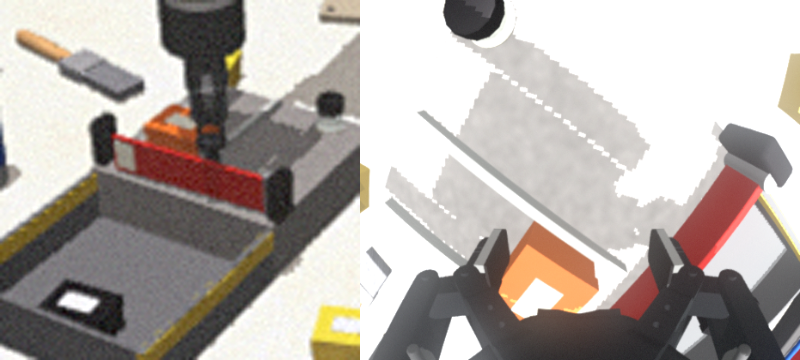

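The wrist view shows the left finger behind the carton at (490,260) and the right finger at the red flap at (665,260), as planned, so I continue.

Call:
{"name": "move_arm", "arguments": {"motion": "0.24 -0.02 0 0 0 0.8;0.48 -0.03 0 0 0 1.7;0.72 -0.05 0 0 0 2.6;0.97 -0.06 0 0 0 3.4;1.2 -0.08 0 0 0 4.3;1.45 -0.1 0 0 0 5.2;1.7 -0.11 0 0 0 6.1;1.93 -0.13 0 0 0 7;2.17 -0.14 0 0 0 7.9;2.4 -0.15 0 0 0 8.8"}}

```text
time: 4.15
tool_pos: [556.1, -139.7, 58.2]
tcp_rot: [-90.0, -0.0, -64.9]
ft_force: [-4.8, -3.7, 0.6]
finger_gap: 85.3
```

```bash
python3 - <<'E'
from h import *
import cv2
s=eyes.snapshot("scene"); w=eyes.snapshot("wrist")
f=lambda i,k:cv2.convertScaleAbs(cv2.resize(i,None,fx=k,fy=k,interpolation=cv2.INTER_CUBIC),alpha=1.7)
cv2.imwrite("pics/p2.png",cv2.hconcat([f(s["image"][130:250,140:260],3),cv2.resize(cv2.convertScaleAbs(w["image"],alpha=1.7),(440,360))[:,:]]))
S=readout.sense(); print(S["tool_pos"],S["tcp_rot"],S["ft_force"])
E
```

```text
[ 556.39008408 -139.53560857   58.2222262 ] [-9.00139372e+01 -9.15230758e-03 -6.49395953e+01] [-3.41854876 -2.57456113 -1.69434423]
```

View pics/p2.png

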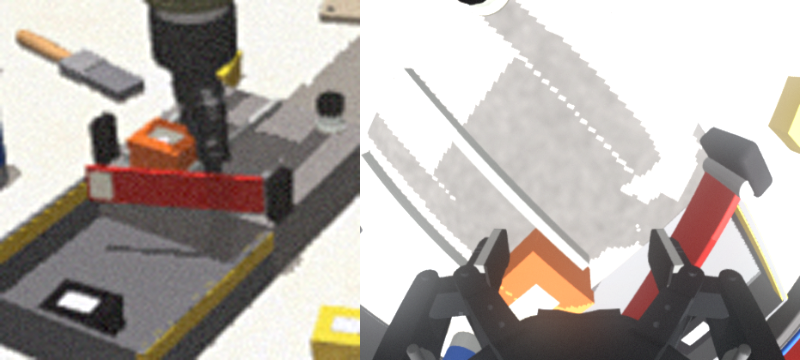

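The flap is at about 25° and ahead of the carton, which stays between its rails; this matches the plan.

Call:
{"name": "move_arm", "arguments": {"motion": "0.23 -0.01 0 0 0 1;0.45 -0.03 0 0 0 2;0.68 -0.04 0 0 0 3;0.91 -0.05 0 0 0 3.9;1.13 -0.06 0 0 0 4.9;1.36 -0.08 0 0 0 5.9;1.58 -0.09 0 0 0 6.8;1.8 -0.1 0 0 0 7.8;2.02 -0.12 0 0 0 8.8;2.23 -0.13 0 0 0 9.8"}}

```text
time: 5.08
tool_pos: [578.4, -141.5, 58.2]
tcp_rot: [-90.1, -0.0, -55.2]
ft_force: [-3.8, -5.8, -0.3]
finger_gap: 85.5
```

```bash
python3 - <<'E'
from h import *
import cv2
s=eyes.snapshot("scene"); w=eyes.snapshot("wrist")
f=lambda i,k:cv2.convertScaleAbs(cv2.resize(i,None,fx=k,fy=k,interpolation=cv2.INTER_CUBIC),alpha=1.7)
cv2.imwrite("pics/p3.png",cv2.hconcat([f(s["image"][130:250,140:260],3),cv2.resize(cv2.convertScaleAbs(w["image"],alpha=1.7),(440,360))[:,:]]))
S=readout.sense(); print(S["tool_pos"],S["tcp_rot"],S["ft_force"])
E
```

```text
[ 578.71555488 -141.37867313   58.28462543] [-9.00248422e+01 -4.77048321e-02 -5.51656623e+01] [-3.43955548 -4.14463718 -0.94976781]
```

View pics/p3.png

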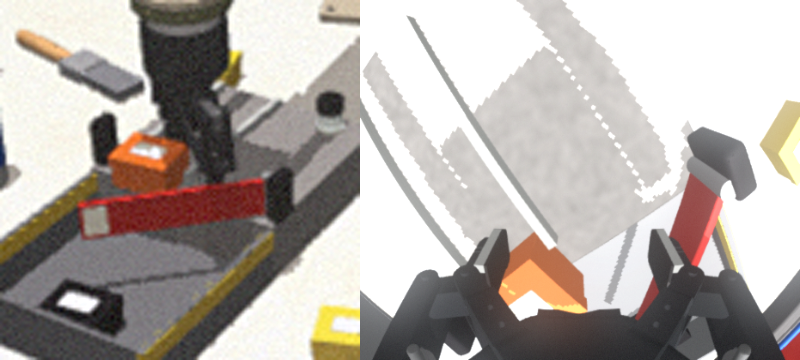

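Call:
{"name": "move_arm", "arguments": {"motion": "0.21 -0.02 0 0 0 1;0.43 -0.03 0 0 0 2.1;0.64 -0.05 0 0 0 3.1;0.85 -0.07 0 0 0 4.2;1.06 -0.09 0 0 0 5.2;1.27 -0.1 0 0 0 6.3;1.47 -0.12 0 0 0 7.3;1.68 -0.14 0 0 0 8.4;1.88 -0.15 0 0 0 9.5;2.08 -0.17 0 0 0 10.5"}}

```text
time: 6.02
tool_pos: [599.0, -142.1, 58.2]
tcp_rot: [-90.0, 0.1, -44.6]
ft_force: [-7.0, 0.3, 0.8]
finger_gap: 85.1
```

```bash
python3 - <<'E'
from h import *
import cv2
s=eyes.snapshot("scene"); w=eyes.snapshot("wrist")
f=lambda i,k:cv2.convertScaleAbs(cv2.resize(i,None,fx=k,fy=k,interpolation=cv2.INTER_CUBIC),alpha=1.7)
cv2.imwrite("pics/p4.png",cv2.hconcat([f(s["image"][130:250,140:260],3),cv2.resize(cv2.convertScaleAbs(w["image"],alpha=1.7),(440,360))[:,:]]))
S=readout.sense(); print(S["tool_pos"],S["tcp_rot"],S["ft_force"])
E
```

```text
[ 599.07848832 -142.0957874    58.14335375] [-9.00258154e+01  5.76223622e-02 -4.46188340e+01] [-5.84069484 -2.38308876  1.51995707]
```

View pics/p4.png

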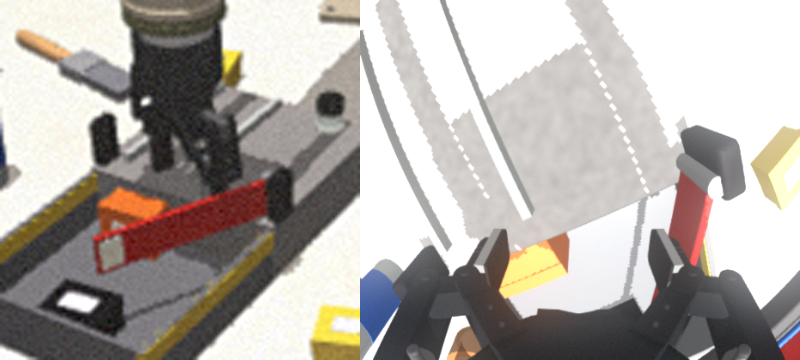

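The carton has left the deck and is now at scene crop (130,215), clear of the flap. I'll let it settle and check before lifting.

Call:
{"name": "move_arm", "arguments": {"motion": "0 0 0 0 0 0;0 0 0 0 0 0;0 0 0 0 0 0;0 0 0 0 0 0"}}

```text
time: 6.45
tool_pos: [598.9, -142.1, 58.2]
tcp_rot: [-90.0, 0.1, -44.7]
ft_force: [-6.8, -0.9, 2.6]
finger_gap: 85.3
```

```bash
python3 - <<'E'
from h import *
import cv2
s=eyes.snapshot("scene"); w=eyes.snapshot("wrist")
f=lambda i,k:cv2.convertScaleAbs(cv2.resize(i,None,fx=k,fy=k,interpolation=cv2.INTER_CUBIC),alpha=1.7)
cv2.imwrite("pics/p5.png",cv2.hconcat([f(s["image"][160:240,150:250],4.5)[:360],cv2.convertScaleAbs(w["image"],alpha=1.3)[24:,150:480]]))
S=readout.sense(); print(S["tool_pos"],S["ft_force"])
E
```

```text
[ 598.90042386 -142.14261625   58.16631083] [-6.61598775 -1.71454487  1.45370376]
```

View pics/p5.png

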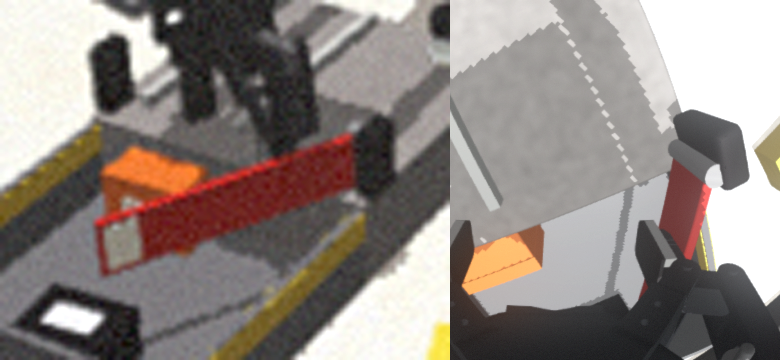

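```bash
python3 - <<'E'
from h import *
s=eyes.snapshot("scene"); ch=np.load("chute.npy")
n=["top back-left(+y)","top back-right(-y)","top front -y","top front +y","bot front -y","deck edge -y","deck edge 0", "flap tip top 65deg"]
L=[[13,-12,50],[13,-68,50],[45,-68,50],[45,-12,50],[45,-68,5],[12,-95,60],[12,0,60],[163*.906,90-163*.423,100]]
for a,q in zip(n,(proj(s,tf(ch,L))-[150,160])*4.5): print(a,q.round())
E
```

```text
top back-left(+y) [199. 165.]
top back-right(-y) [125. 140.]
top front -y [ 93. 166.]
top front +y [168. 191.]
bot front -y [100. 226.]
deck edge -y [ 90. 115.]
deck edge 0 [215. 156.]
flap tip top 65deg [ 96. 227.]
```

The projection of a carton standing on end on the bin floor (top at z=50) fits to a few enlarged pixels. It is clear of the flap's lower edge (64) and of the fingers (71). Now I lift straight up.

Call:
{"name": "move_arm", "arguments": {"motion": "0 0 0.8 0 0 0;0 0 2 0 0 0;0 0 3.2 0 0 0;0 0 4.6 0 0 0;0 0 6.2 0 0 0;0 0 8 0 0 0;0 0 10 0 0 0;0 0 12 0 0 0;0 0 14 0 0 0;0 0 15 0 0 0"}}

```text
time: 7.43
tool_pos: [601.5, -142.4, 213.1]
tcp_rot: [-89.8, -0.3, -44.7]
ft_force: [0.3, -0.4, -0.1]
finger_gap: 85.7
```

Call:
{"name": "move_arm", "arguments": {"motion": "-2 -3 1 0 0 0;-4 -6 1 0 0 0;-6 -9 1 0 0 0;-8 -12 1 0 0 0;-10 -15 1 0 0 0;-12 -18 1 0 0 0;-14 -21 1 0 0 0;-16 -23 1 0 0 0;-16 -23 1 0 0 0;-16 -23 1 0 0 0"}}

```text
time: 8.27
tool_pos: [438.8, -373.4, 218.7]
tcp_rot: [-90.0, -0.1, -44.9]
ft_force: [0.2, 1.1, -1.0]
finger_gap: 85.3
```

```bash
python3 - <<'E'
from h import *
import cv2
s=eyes.snapshot("scene"); t=eyes.snapshot("top")
f=lambda i,k:cv2.convertScaleAbs(cv2.resize(i,None,fx=k,fy=k,interpolation=cv2.INTER_CUBIC),alpha=1.7)
A=f(s["image"][140:260,120:280],3); B=f(t["image"][90:250,250:380],2.25)
print(A.shape,B.shape); cv2.imwrite("pics/end.png",cv2.hconcat([A,B]))
ch=np.load("chute.npy"); print((proj(t,tf(ch,[[0,-73,100],[0,87,100]]))-[250,90])*2.25+[480,0])
S=readout.sense(); print(S["time"],S["tool_pos"],S["ft_force"])
E
```

```text
(360, 480, 3) (360, 292, 3)
[[688.00489242 194.28679823]
 [561.4647832  148.65797543]]
8.3667 [ 440.02243648 -371.85956529  218.61191618] [-0.12581524  0.20684039 -0.46314754]
```

View pics/end.png

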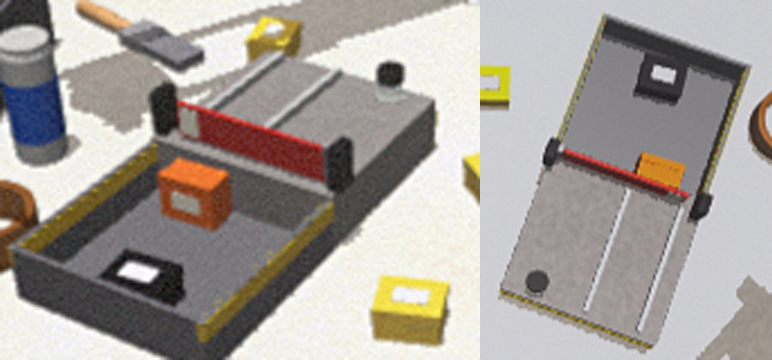

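The picture shows the flap shut, with its top edge from (562,149) to (688,195), where the projection of the shut flap puts it. The orange carton stands in the bin at (660,170) and the jar is unmoved at (537,281). Handing in.

```bash
python3 -c "
from bench import r
print(r.hand_in())"
```

```text
the job is handed in; nothing more can be done
None
```

The orange carton is in the bin, the flap is fully shut again, and the job was handed in at about 8.4 s. The hand-in gave no verdict.

- **Push:** With the gripper fully open, one finger swung the flap to about 65° while the other pushed the carton along its guide at about 35 mm/s. In each picture the flap stayed ahead of the carton and clear of it. The wrist force read about 7 N at most at the end of each move.
- **Release:** I checked that the carton had settled, then lifted the fingers straight up and moved the arm away.
- **Last pictures:** The shut flap's edge lies where I computed it, to about a pixel. The carton stands on end on the bin floor, its top at about 50 mm, below the flap's lower edge at 64 mm. The jar, the spray can and the other things in the last crop are where they were. I did not look at the sneaker or scanner again, but the arm never went near them.
- **Disagreement:** My first fit put the carton 5° off the chute's direction, more than the stated 2.3° at most. I took it as pixel noise, and it made no difference to the push.

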